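Weed out the weak spring clamps

TASK

Three spring clamps that look alike lie on the rubber mat; one or more of them may have gone weak. Test each of the three where it lies: squeeze its handles together until its jaws part clearly, feel how stiff it is, and let go. Slide every weak clamp over the mat, without lifting it, wholly into the red reject channel and leave it there; leave the sound ones where they lie, and do not disturb the other parts.

Things in the scene. Friction and masses are not known exactly. Their poses are not given: they have to be found in the camera images.
- mat: Fixed level bench mat, 4 mm thick. Its x points from the robot's side to the red channel (within 0.12 rad of world +x), y along the channel; origin on the bench under the black rubber. Black rubber from x = -125 to 65 mm, then the red channel, flush, to x = 205 mm; both y = -320 to 320 mm.
- channel (a point): Centre of the red channel's floor, on its top face: x = 135, y = 0, z = 4 mm in the mat's frame, axes as the mat's. The channel has no wall towards the robot, only a flush white line at its edge (mat x = 65 mm); a red fence 30 mm high stands along its far edge (mat x = 205 mm) and at both ends.
- clamp_a_mid (a point): Spring clamp lying flat on the mat, 24 mm high, 130 g. This point: on its pivot, half-way up (12 mm above the mat). x runs along the clamp to its jaw tips, 40 mm ahead, 35 mm wide, pointing away from the robot (within 0.4 rad of world +x at the start). Two orange handles splay out behind, towards the robot, ending 70 mm behind the pivot, 67 mm wide over the outside.
- clamp_b_mid (a point): Second clamp, same make, look, point and axes. All three: handles are round bars 20 mm thick, axis 10 mm above the mat; 45 mm behind the pivot they measure 60 mm over the outside and are pinched from above, along the clamp's y, down to 47 mm, where they stop. The fingers should stay low, near the mat.
- clamp_c_mid (a point): Third clamp, same make, look, point and axes. Pinched 45 mm behind the pivot, the spring of a sound clamp pushes back with about 6 N at first, 14 N half-way, 22 N fully squeezed; a weak one with 1, 2.4 and 4 N. Pads rubbing on the handles add up to 6 N to what a finger feels. Weak and sound ones differ in nothing but feel. A clamp springs shut when let go.
- jaw_a (a joint): Opening angle of clamp a, rad: 0 jaws shut (at rest), 0.3 handles fully squeezed, jaw tips then 10 mm apart.
- jaw_b (a joint): The same for clamp b.
- jaw_c (a joint): The same for clamp c.
- nut: Loose steel hex nut, 22 mm across flats, 14 mm high, on the mat between two clamps; origin at its underside. Leave alone.
- bush: Loose brass bush, 24 mm across, 16 mm high, on the mat between two clamps; origin at its underside. Leave alone.
- impeller: Dark bladed impeller, 104 mm across, 24 mm high, left of the mat. Leave alone.
- impeller2: Bright bladed impeller, 104 mm across, 24 mm high, right of the mat. Leave alone.
- cover: Green-rimmed pump cover, 124 mm across, 29 mm high, left of the mat. Leave alone.
- bearing: Steel bearing ring, 62 mm across, 17 mm high, right of the mat. Leave alone.
- pad_a: Orange tip of clamp a's left jaw (its origin and axes: 12 mm under clamp_a_mid, which moves with it).
- tip_a: Orange tip of clamp a's right jaw (origin on the pivot, 12 mm under clamp_a_mid; turns with the right handle). At rest the spring presses the two tips together: about 9 N in a sound clamp, 1.5 N in a weak one.
- pad_b: Orange tip of clamp b's left jaw (its origin and axes: 12 mm under clamp_b_mid, which moves with it).
- tip_b: Orange tip of clamp b's right jaw (origin on the pivot, 12 mm under clamp_b_mid; turns with the right handle). At rest the spring presses the two tips together: about 9 N in a sound clamp, 1.5 N in a weak one.
- pad_c: Orange tip of clamp c's left jaw (its origin and axes: 12 mm under clamp_c_mid, which moves with it).
- tip_c: Orange tip of clamp c's right jaw (origin on the pivot, 12 mm under clamp_c_mid; turns with the right handle). At rest the spring presses the two tips together: about 9 N in a sound clamp, 1.5 N in a weak one.
Mind the look-alikes: they are no part of the job. Leave any blue look-alike of the part that bears clamp_a_mid alone.

How it is judged:
By the outcome, as a careful person would: the job done as asked, in the order asked, and still so for the second after the job is handed in, with the robot touching nothing.
It also fails if it takes over 59 s, if anything falls off the work surface, if the arm or the gripper's body presses on something with over 40 N, if the wrist force passes 120 N, or if a joint passes its speed limit or range.

ROBOT

A 7-joint arm with a two-finger parallel gripper is mounted at the origin on the work surface. World frame = base frame: x ahead of the robot, y to its left, z up, the work surface at z = 0. Lengths are in m, angles in rad, forces in N, time in s.
With the tool pointing down it reaches from about 0.4 to 0.875 m from the base axis. Payload 19.3 kg.
Tool frame: the origin (TCP) lies midway between the tips of the shut fingers; the grasp point (between the pads) lies 19 mm behind it; z points along the fingers, y is the line along which they close (so a half turn about z gives the same grasp; the last joint's range is limited). The gripper opens to 85 mm and grips with 20 to 120 N. Pads are 22 mm wide; open, the fingers measure 114 mm over their backs; the gripper's body (76 mm by 85 mm) begins 54 mm behind the grasp point. The pads swing forward as they close: fully open they stand 13 mm farther back than shut.
Start: joints at [1.115, 0.521, -0.036, 1.599, 0.021, 1.021, -0.113], TCP at [0.235, -0.579, 0.231] pointing down, gripper open.
Joint ranges: [-2.91, 2.91], [-0.3, 2.13], [-1.5, 1.42], [0.17, 2.43], [-1.26, 4.41], [0.16, 1.93], [-2.52, 2.52]. Speed limits (rad/s): [1.89, 1.89, 2.39, 2.39, 3.01, 3.01, 3.01].

INTERFACE

Orientations are given as [roll, pitch, yaw] about the fixed x, y, z axes, in that order (R = Rz(yaw) Ry(pitch) Rx(roll)).
In Python, from workcell import bot gives the robot as it stands.
- The arm moves only by the tool move_arm, never from a script. Its argument "series" is a list of rows, each a list of 3 entries, a list of its own where there are three numbers: the shift along the tool's x, y, z in cm, then the turn, a rotation vector about the tool's x, y, z in rad, then the opening in per cent of the stroke, from 0 (shut) to 100 (fully open). A call has 1 to 20 rows; each row is the pose to reach, as a shift and turn from the pose commanded when the call began, along the tool's axes at that moment; what a row does not reach only later rows make up. A row lasts 1/12 s, in which the tool goes at most 41.7 mm and 7.16 degrees, less where a joint would pass 70% of its speed; a pose out of reach is approached as far as the arm can. A call with a gripper value outside its range is refused whole. The fingers move at their own pace and stop on an object; "squeeze" is the grip in N (left out, the last holds). Time passes only in rows, so rows that repeat a pose let the fingers close. It gives the time, the measured TCP pose, the force, the opening and the grip force at its end, in the units of the state.
- bot.observe(): the state, without advancing time (a new reading comes with each control period).
- bot.grab_frame(name): name is "scene" or "top" or "wrist"; returns (picture, depth): 400x640x3 uint8, red, green, blue; 400x640 float32, m along the optical axis (not along the pixel's ray), 0 where there is no reading.
- bot.camera_params(name): a dict with "fovy" (degrees; the focal length in pixels is half the picture's height over the tangent of half this angle, whatever the lens; pixels are square), "cx", "cy" (the principal point, pixels), "dist_coeffs" ([k1, k2, p1, p2, k3] as OpenCV has them; the pictures are not rectified), "R" (3x3) and "t" (3): a world point X has camera coordinates R X + t; the wrist camera has in their place "tool_from_camera" (4x4, takes a point from camera to tool coordinates, whose origin is the TCP and whose axes are the flange's). Camera axes: x right, y down, z forward; pixel columns grow to the right and rows downward; lengths in m; the calibration is good to about 2 mm. A picture is of the moment at which its call begins: read the wrist's pose just before it. camera_params takes no time and is no camera call.
- bot.job_done(): hands the job in; it is judged then, once.
Trained networks look in the newest picture that a camera, given by its name, has taken for a name from the list of things; names that differ only in an ending like _2 or _b are one class to them, and where a whole thing is asked for, a point or a joint stands for the part that bears it (a point fixed in the world has none). Each returns a list of dicts, best first, with "conf" (0 to 1); they miss things now and then, are a little off and sometimes report something else, mostly with a low value. They report only what shows in the picture. A call takes as long as a camera call. They do not tell look-alikes from the thing itself.
- bot.find_in(camera, thing): "bbox" ([left, top, right, bottom] in pixels, round what is visible of it).
- bot.trace(camera, thing): "mask" (400x640 bool, what is visible of it) and "bbox" ([left, top, right, bottom] in pixels, round what is visible of it).
The state is a dict: "clock": time; "qpos": joint angles; "qd": joint speeds; "joint_efforts": joint torques, N m; "position": TCP position; "tool_rot": TCP orientation; "force": force on the tool from outside, world axes, zero at the start; "moment": the same for the moment, N m; "grip_width": finger opening in m; "finger_force": force on a finger pad.
Only numpy, scipy, OpenCV 4.12 (cv2) and the standard library are available. Lean on these libraries where they do the work, as an engineer would, in place of code of your own. Each camera call takes 0.05 s, during which the arm holds its last target. There are 200 camera calls.

## Working session

There is one attempt and no reset: what is moved stays moved. The work goes in short steps, Python scripts to look and compute and a tool call to move; the robot and the scene stay as the last step left them, time stands still between calls to the robot, and variables do not carry over. Pictures are saved under pics/ and viewed, at most 10 in all, crops included, and the job is handed in when it is done.

Besides the shell and the picture viewer there is one more tool, called after "Call:" as name([rows], argument=value, ...), one row to a line, values as JSON. move_arm: Moves the arm, as the interface text tells. Its arguments: {"type":"object","properties":{"series":{"type":"array"},"squeeze":{"type":"number"}},"required":["series"]}

```bash
ls; mkdir -p pics; python3 - <<'E'
from workcell import bot
import cv2, numpy as np
s=bot.observe(); print({k:np.round(v,3) for k,v in s.items()})
p,d=bot.grab_frame("top"); cv2.imwrite("pics/top1.png",p[...,::-1])
np.save("top_d.npy",d)
c=bot.camera_params("top"); print(c)
for n in ["clamp_a_mid","pad_a","tip_a","nut","bush"]:
    print(n,[(np.round(r["bbox"],0).tolist(),round(r["conf"],2)) for r in bot.find_in("top",n)])
E
```

```text
pics
{'clock': np.float64(0.0), 'qpos': array([ 1.115,  0.522, -0.036,  1.6  ,  0.021,  1.021, -0.113]), 'qd': array([ 0.001, -0.   ,  0.002, -0.   ,  0.001,  0.   , -0.   ]), 'joint_efforts': array([-1.0000e-03, -9.2711e+01,  1.9800e+00, -3.6993e+01,  1.8000e-02,
        8.0000e-03,  0.0000e+00]), 'position': array([ 0.235, -0.579,  0.231]), 'tool_rot': array([-3.14 ,  0.   ,  0.386]), 'force': array([-0.768,  0.787, -0.511]), 'moment': array([-0.006,  0.04 , -0.004]), 'finger_force': np.float64(0.0), 'grip_width': np.float64(0.086)}
{'fovy': 43.51586773442857, 'cx': 325.0557796365621, 'cy': 197.10417612352018, 'dist_coeffs': array([-0.06051741,  0.        ,  0.        ,  0.        ,  0.        ]), 'R': array([[-0.0038581 , -0.99998298,  0.00437576],
       [-0.99459557,  0.00338323, -0.10376996],
       [ 0.10375339, -0.00475247, -0.9945917 ]]), 't': array([0.08867679, 0.47795916, 1.90757198])}
clamp_a_mid [([272.0, 239.0, 305.0, 264.0], 0.85), ([279.0, 184.0, 292.0, 211.0], 0.84), ([170.0, 205.0, 188.0, 232.0], 0.75)]
pad_a [([281.0, 189.0, 295.0, 206.0], 0.57)]
tip_a [([256.0, 133.0, 424.0, 226.0], 0.49)]
nut []
bush []
```

View pics/top1.png

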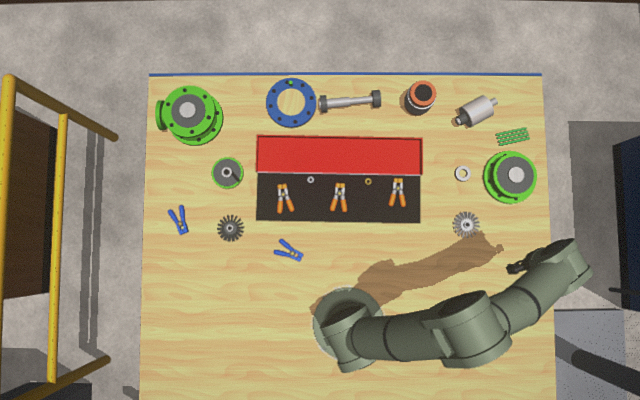

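```bash
cat > h.py <<'E'
from workcell import bot
import cv2, numpy as np
from scipy.spatial.transform import Rotation as Ro
def tool_pose():
    s=bot.observe(); T=np.eye(4); T[:3,:3]=Ro.from_euler('xyz',s['tool_rot']).as_matrix(); T[:3,3]=s['position']; return T
def cam(name,T=None):
    c=bot.camera_params(name); f=200/np.tan(np.radians(c['fovy']/2))
    K=np.array([[f,0,c['cx']],[0,f,c['cy']],[0,0,1]])
    if 'R' in c: W=np.eye(4); W[:3,:3]=c['R']; W[:3,3]=c['t']; W=np.linalg.inv(W)
    else: W=(tool_pose() if T is None else T)@c['tool_from_camera']
    return K,c['dist_coeffs'],W
def px2w(px,z,C):
    K,D,W=C; u=cv2.undistortPoints(np.float64(px).reshape(-1,1,2),K,D)[:,0]
    r=np.c_[u,np.ones(len(u))]@W[:3,:3].T; o=W[:3,3]
    return o+r*((z-o[2])/r[:,2])[:,None]
def w2px(X,C):
    K,D,W=C; V=np.linalg.inv(W); r=cv2.Rodrigues(V[:3,:3])[0]
    return cv2.projectPoints(np.float64(X).reshape(-1,1,3),r,V[:3,3],K,D)[0][:,0]
def totool(X,T): # world pts -> shift (cm) in tool axes
    return (np.atleast_2d(X)-T[:3,3])@T[:3,:3]*100
E
python3 - <<'E'
from h import *
C=cam("top")
print(np.round(px2w([[284,198],[339,197],[398,193],[257,173],[421,173],[257,222],[310,180],[368,182]],0.015,C),3))
T=tool_pose(); print(np.round(T,3)); print(np.round(bot.camera_params("wrist")["tool_from_camera"],3),bot.camera_params("wrist")["fovy"])
print(totool([0.45,0,0.33],T))
p,_=bot.grab_frame("scene"); cv2.imwrite("pics/sc.png",p[...,::-1])
E
```

```text
[[ 0.476  0.246  0.015]
 [ 0.48   0.033  0.015]
 [ 0.494 -0.197  0.015]
 [ 0.575  0.352  0.015]
 [ 0.573 -0.288  0.015]
 [ 0.384  0.35   0.015]
 [ 0.546  0.145  0.015]
 [ 0.538 -0.08   0.015]]
[[ 0.926  0.376 -0.     0.235]
 [ 0.376 -0.926  0.    -0.579]
 [-0.    -0.    -1.     0.231]
 [ 0.     0.     0.     1.   ]]
[[-0.002 -0.962 -0.274  0.07 ]
 [ 1.    -0.001 -0.001  0.   ]
 [ 0.001 -0.274  0.962 -0.143]
 [ 0.     0.     0.     1.   ]] 63.07948478886793
[[ 41.69461299 -45.55942057  -9.87492431]]
```

View pics/sc.png

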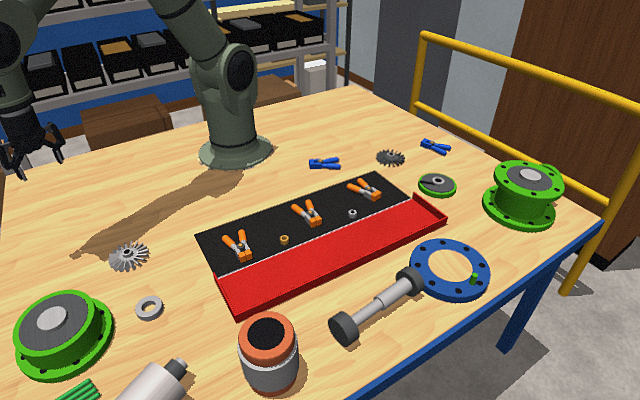

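Call:
move_arm([
  [[43.4,-47,-1.9],[0,0,0.386],100],
  [[43.4,-47,-1.9],[0,0,0.386],100],
  [[43.4,-47,-1.9],[0,0,0.386],100],
  [[43.4,-47,-1.9],[0,0,0.386],100],
  [[43.4,-47,-1.9],[0,0,0.386],100],
  [[43.4,-47,-1.9],[0,0,0.386],100],
  [[43.4,-47,-1.9],[0,0,0.386],100],
  [[43.4,-47,-1.9],[0,0,0.386],100],
  [[43.4,-47,-1.9],[0,0,0.386],100],
  [[43.4,-47,-1.9],[0,0,0.386],100],
  [[43.4,-47,-1.9],[0,0,0.386],100],
  [[43.4,-47,-1.9],[0,0,0.386],100],
  [[43.4,-47,-1.9],[0,0,0.386],100],
  [[43.4,-47,-1.9],[0,0,0.386],100],
  [[43.4,-47,-1.9],[0,0,0.386],100],
  [[43.4,-47,-1.9],[0,0,0.386],100],
  [[43.4,-47,-1.9],[0,0,0.386],100],
  [[43.4,-47,-1.9],[0,0,0.386],100],
  [[43.4,-47,-1.9],[0,0,0.386],100],
])

```text
clock: 1.93
position: [0.4602, 0.0189, 0.2502]
tool_rot: [3.141, 0.0, -0.001]
force: [-0.9, 0.4, -1.1]
grip_width: 0.0854
finger_force: 0.0
```

```bash
python3 - <<'E'
from h import *
T=tool_pose(); np.save("T1.npy",T)
p,d=bot.grab_frame("wrist"); cv2.imwrite("pics/w1.png",p[...,::-1]); np.save("d1.npy",d)
print(np.round(T,3)); s=bot.observe(); print(s['clock'],s['force'],s['grip_width'])
for i,n in enumerate(["clamp_a_mid","nut","bush"]):
    for r in bot.trace("wrist",n): print(n,np.round(r["bbox"],0).tolist(),round(r["conf"],2),r["mask"].sum())
E
```

```text
[[ 1.    -0.001 -0.     0.46 ]
 [-0.001 -1.    -0.     0.019]
 [-0.     0.    -1.     0.25 ]
 [ 0.     0.     0.     1.   ]]
1.9833 [-0.62552464 -0.50345565  0.36985454] 0.08554228329891424
clamp_a_mid [94.0, 107.0, 163.0, 209.0] 0.62 3419
clamp_a_mid [119.0, 270.0, 162.0, 318.0] 0.59 673
nut [508.0, 96.0, 528.0, 107.0] 0.69 228
nut [193.0, 85.0, 216.0, 105.0] 0.66 431
bush [392.0, 89.0, 418.0, 114.0] 0.56 315
```

View pics/w1.png

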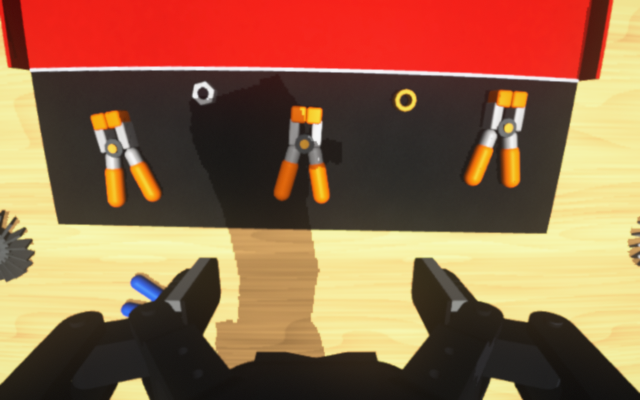

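```bash
cat >> h.py <<'E'
def clamps(p,C,zh=0.014):
    """orange blobs -> handle pairs -> pivot-frame estimate from handles; list of dicts"""
    h=cv2.cvtColor(np.ascontiguousarray(p),cv2.COLOR_RGB2HSV)
    m=((h[...,0]>8)&(h[...,0]<19)&(h[...,1]>170)&(h[...,2]>60)).astype(np.uint8)
    n,l,st,c=cv2.connectedComponentsWithStats(m)
    H=[]
    for i in range(1,n):
        if st[i,4]<250: continue
        ys,xs=np.nonzero(l==i); w=px2w(np.c_[xs,ys],zh,C)[:,:2]
        mu=w.mean(0); e,v=np.linalg.eigh(np.cov((w-mu).T)); a=v[:,1]*np.sign(v[0,1])
        q=(w-mu)@v; H.append(dict(mu=mu,ax=a,len=np.ptp((w-mu)@a),wid=np.ptp((w-mu)@v[:,0]),n=len(xs)))
    return H
E
python3 - <<'E'
from h import *
T=np.load("T1.npy"); C=cam("wrist",T); p=cv2.imread("pics/w1.png")[...,::-1]
for b in clamps(p,C): print({k:np.round(v,4) for k,v in b.items()})
print("pivots",np.round(px2w([[113,149],[305,144],[508,128]],0.028,C)[:,:2],4))
e=px2w([[33,70],[577,80]],0.004,C)[:,:2]; print("line",np.round(e,4),"mat yaw",np.arctan2(-(e[0]-e[1])[0],(e[0]-e[1])[1]))
print("near corners",np.round(px2w([[60,223],[546,233]],0.004,C)[:,:2],4), "nut,bush", np.round(px2w([[204,94],[405,100]],0.018,C)[:,:2],4))
d=np.load("d1.npy");K,D,W=C
for u,v in [(113,149),(305,144),(508,128),(116,190),(230,180),(350,60)]:
    z=d[v,u]; q=cv2.undistortPoints(np.float64([[[u,v]]]),K,D)[0,0]; print((u,v),np.round(W[:3]@[q[0]*z,q[1]*z,z,1],4))
E
```

```text
{'mu': array([ 0.5487, -0.1957]), 'ax': array([0.0678, 0.9977]), 'len': np.float64(0.0454), 'wid': np.float64(0.0195), 'n': np.int64(307)}
{'mu': array([0.5292, 0.0346]), 'ax': array([ 0.0452, -0.999 ]), 'len': np.float64(0.0364), 'wid': np.float64(0.0216), 'n': np.int64(326)}
{'mu': array([0.5271, 0.2547]), 'ax': array([ 0.1665, -0.986 ]), 'len': np.float64(0.0471), 'wid': np.float64(0.0203), 'n': np.int64(321)}
{'mu': array([ 0.471 , -0.1702]), 'ax': array([ 0.9733, -0.2297]), 'len': np.float64(0.0487), 'wid': np.float64(0.0247), 'n': np.int64(486)}
{'mu': array([ 0.468 , -0.2106]), 'ax': array([0.9625, 0.2715]), 'len': np.float64(0.05), 'wid': np.float64(0.0262), 'n': np.int64(477)}
{'mu': array([0.452 , 0.2215]), 'ax': array([0.9443, 0.3292]), 'len': np.float64(0.049), 'wid': np.float64(0.0253), 'n': np.int64(456)}
{'mu': array([0.4529, 0.0558]), 'ax': array([ 0.9502, -0.3115]), 'len': np.float64(0.0487), 'wid': np.float64(0.0215), 'n': np.int64(686)}
{'mu': array([0.4502, 0.0158]), 'ax': array([0.9882, 0.1531]), 'len': np.float64(0.0484), 'wid': np.float64(0.0214), 'n': np.int64(415)}
{'mu': array([0.4451, 0.2614]), 'ax': array([ 0.9848, -0.1737]), 'len': np.float64(0.051), 'wid': np.float64(0.0265), 'n': np.int64(436)}
pivots [[ 0.4931  0.2497]
 [ 0.4967  0.0312]
 [ 0.5152 -0.1953]]
line [[ 0.5844  0.3495]
 [ 0.5706 -0.2862]] mat yaw -0.02158935082212182
near corners [[ 0.3958  0.3544]
 [ 0.3806 -0.2825]] nut,bush [[ 0.5513  0.1426]
 [ 0.5441 -0.0797]]
(113, 149) [0.4934 0.2479 0.0308]
(305, 144) [0.497  0.031  0.0318]
(508, 128) [ 0.5152 -0.1939  0.0303]
(116, 190) [0.4437 0.2583 0.0214]
(230, 180) [0.4516 0.1238 0.0047]
(350, 60) [ 0.5874 -0.0191  0.0039]
```

Call:
move_arm([
  [[-0.8,-1.6,3],[0,0,0.07],100],
  [[-0.8,-1.6,7],[0,0,0.07],100],
  [[-0.8,-1.6,11],[0,0,0.07],100],
  [[-0.8,-1.6,15],[0,0,0.07],100],
  [[-0.8,-1.6,18],[0,0,0.07],100],
], squeeze=50)

```text
clock: 2.55
position: [0.4515, 0.0351, 0.068]
tool_rot: [-3.142, 0.001, -0.071]
force: [1.0, 0.2, -0.5]
grip_width: 0.0854
finger_force: 0.0
```

```bash
python3 - <<'E'
from h import *
T=tool_pose(); C=cam("wrist",T)
p,d=bot.grab_frame("wrist"); cv2.imwrite("pics/w2.png",p[...,::-1])
print(np.round(T,4))
for b in clamps(p,C): print({k:np.round(v,4) for k,v in b.items()})
E
```

```text
[[ 9.975e-01 -7.090e-02 -1.100e-03  4.515e-01]
 [-7.090e-02 -9.975e-01  1.000e-04  3.510e-02]
 [-1.100e-03 -0.000e+00 -1.000e+00  6.800e-02]
 [ 0.000e+00  0.000e+00  0.000e+00  1.000e+00]]
{'mu': array([ 0.5425, -0.0704]), 'ax': array([0.982 , 0.1887]), 'len': np.float64(0.0235), 'wid': np.float64(0.0154), 'n': np.int64(411)}
{'mu': array([ 0.5455, -0.0848]), 'ax': array([0.9759, 0.2184]), 'len': np.float64(0.0139), 'wid': np.float64(0.0109), 'n': np.int64(329)}
{'mu': array([0.5287, 0.0342]), 'ax': array([ 0.0116, -0.9999]), 'len': np.float64(0.0371), 'wid': np.float64(0.0212), 'n': np.int64(969)}
{'mu': array([ 0.4692, -0.1667]), 'ax': array([ 0.9991, -0.0429]), 'len': np.float64(0.0502), 'wid': np.float64(0.0266), 'n': np.int64(1579)}
{'mu': array([0.4528, 0.0558]), 'ax': array([ 0.952, -0.306]), 'len': np.float64(0.0501), 'wid': np.float64(0.0209), 'n': np.int64(2192)}
{'mu': array([0.4512, 0.0156]), 'ax': array([0.9904, 0.1382]), 'len': np.float64(0.0494), 'wid': np.float64(0.021), 'n': np.int64(1998)}
{'mu': array([0.4533, 0.2207]), 'ax': array([0.9447, 0.3278]), 'len': np.float64(0.0496), 'wid': np.float64(0.0311), 'n': np.int64(1614)}
{'mu': array([0.4412, 0.2549]), 'ax': array([ 0.9542, -0.2992]), 'len': np.float64(0.0528), 'wid': np.float64(0.0128), 'n': np.int64(683)}
```

View pics/w2.png

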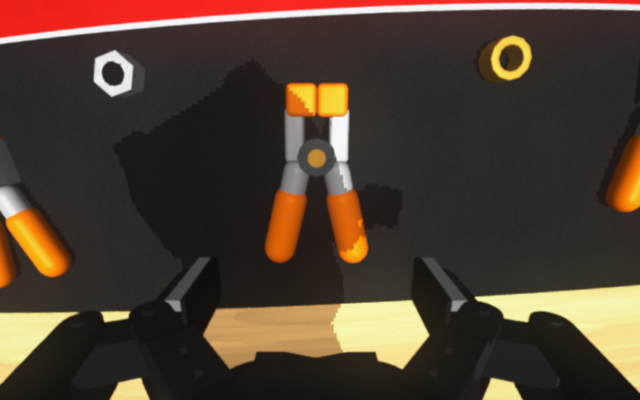

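Call:
move_arm([
  [[0,-0.05,4],[0,0,0],100],
  [[0,-0.05,6],[0,0,0],85],
  [[0,-0.05,6.4],[0,0,0],74],
  [[0,-0.05,6.4],[0,0,0],74],
  [[0,-0.05,6.4],[0,0,0],74],
])

```text
clock: 3.02
position: [0.4531, 0.036, 0.0077]
tool_rot: [-3.142, -0.001, -0.071]
force: [-0.7, 0.7, 0.0]
grip_width: 0.0636
finger_force: 5.4
```

Call:
move_arm([
  [[0,0,0],[0,0,0],68],
  [[0,0,0],[0,0,0],66],
  [[0,0,0],[0,0,0],66],
  [[0,0,0],[0,0,0],66],
])

```text
clock: 3.35
position: [0.453, 0.0362, 0.007]
tool_rot: [-3.141, -0.001, -0.071]
force: [0.1, -0.2, -0.7]
grip_width: 0.0565
finger_force: 10.0
```

Call:
move_arm([
  [[0,0,0],[0,0,0],60],
  [[0,0,0],[0,0,0],60],
  [[0,0,0],[0,0,0],60],
  [[0,0,0],[0,0,0],60],
])

```text
clock: 3.68
position: [0.4528, 0.0365, 0.007]
tool_rot: [-3.141, -0.001, -0.07]
force: [-3.0, 1.5, 14.9]
grip_width: 0.0514
finger_force: 16.4
```

Call:
move_arm([
  [[0,0,0],[0,0,0],56],
  [[0,0,0],[0,0,0],56],
  [[0,0,0],[0,0,0],56],
  [[0,0,0],[0,0,0],56],
])

```text
clock: 4.02
position: [0.4528, 0.0362, 0.0069]
tool_rot: [-3.142, -0.001, -0.07]
force: [-1.7, -0.8, 14.1]
grip_width: 0.0483
finger_force: 17.3
```

Call:
move_arm([
  [[0,0,-0.15],[0,0,0],55],
  [[0,0,-0.15],[0,0,0],55],
  [[0,0,-0.15],[0,0,0],60],
  [[0,0,-0.15],[0,0,0],60],
  [[0,0,-0.15],[0,0,0],60],
])

```text
clock: 4.43
position: [0.4524, 0.0362, 0.0078]
tool_rot: [3.142, 0.0, -0.07]
force: [0.4, 0.1, -0.6]
grip_width: 0.0512
finger_force: 13.6
```

Call:
move_arm([
  [[0,0,0],[0,0,0],75],
  [[0,0,0],[0,0,0],100],
  [[0,0,0],[0,0,0],100],
  [[0,0,-3],[0,0,0],100],
  [[0,0,-6.5],[0,0,0],100],
  [[0.6,4,-6.5],[0,0,0],100],
  [[1.2,8,-6.5],[0,0,0],100],
  [[1.8,12,-6.5],[0,0,0],100],
  [[2.4,16,-6.5],[0,0,0],100],
  [[3,20,-6.5],[0,0,0],100],
  [[3.3,22.5,-6.5],[0,0,0],100],
  [[3.3,22.5,-6.5],[0,0,0],100],
])

```text
clock: 5.43
position: [0.4688, -0.1966, 0.0727]
tool_rot: [3.14, -0.0, -0.077]
force: [-0.8, 0.8, 0.6]
grip_width: 0.0856
finger_force: 0.0
```

```bash
python3 - <<'E'
from h import *
T=tool_pose(); C=cam("wrist",T)
p,d=bot.grab_frame("wrist"); cv2.imwrite("pics/w3.png",p[...,::-1])
print(np.round(T,4))
for b in clamps(p,C): print({k:np.round(v,4) for k,v in b.items()})
E
```

```text
[[ 9.970e-01 -7.710e-02 -1.000e-04  4.688e-01]
 [-7.710e-02 -9.970e-01 -2.000e-03 -1.966e-01]
 [ 1.000e-04  2.000e-03 -1.000e+00  7.270e-02]
 [ 0.000e+00  0.000e+00  0.000e+00  1.000e+00]]
{'mu': array([ 0.5477, -0.1915]), 'ax': array([0.0391, 0.9992]), 'len': np.float64(0.0363), 'wid': np.float64(0.0193), 'n': np.int64(1371)}
{'mu': array([ 0.5437, -0.0881]), 'ax': array([ 0.9784, -0.2069]), 'len': np.float64(0.023), 'wid': np.float64(0.0162), 'n': np.int64(580)}
{'mu': array([ 0.5453, -0.0747]), 'ax': array([ 0.9966, -0.0825]), 'len': np.float64(0.0138), 'wid': np.float64(0.0116), 'n': np.int64(290)}
{'mu': array([ 0.4705, -0.2119]), 'ax': array([0.9841, 0.1778]), 'len': np.float64(0.0497), 'wid': np.float64(0.0208), 'n': np.int64(1955)}
{'mu': array([ 0.471 , -0.1715]), 'ax': array([ 0.9591, -0.2832]), 'len': np.float64(0.0501), 'wid': np.float64(0.0209), 'n': np.int64(2115)}
{'mu': array([0.4497, 0.0137]), 'ax': array([ 0.9981, -0.0616]), 'len': np.float64(0.0525), 'wid': np.float64(0.0339), 'n': np.int64(1420)}
```

Call:
move_arm([
  [[0,0,0],[0,0,-0.03],100],
  [[0,0,0],[0,0,-0.03],100],
])

```text
clock: 5.65
position: [0.4696, -0.1894, 0.0728]
tool_rot: [-3.141, 0.0, -0.036]
force: [0.5, 1.4, 0.0]
grip_width: 0.0852
finger_force: 0.0
```

```bash
python3 - <<'E'
from h import *
T=tool_pose(); C=cam("wrist",T)
p,d=bot.grab_frame("wrist")
B=clamps(p,C); h=[b for b in B if b['n']>1800]; print(np.round(T[:3,3],4),bot.observe()['tool_rot'])
for b in h: print(b['mu'],b['ax'])
print(totool(np.r_[(h[0]['mu']+h[1]['mu'])/2,0.007],T))
E
```

```text
[ 0.4696 -0.1894  0.0728] [-3.14109874e+00  1.44620533e-04 -3.74041930e-02]
[ 0.47100264 -0.1716184 ] [ 0.95987155 -0.28044002]
[ 0.47101998 -0.2116877 ] [0.98688132 0.16144738]
[[0.15125611 0.22295947 6.57640145]]
```

Call:
move_arm([
  [[0.1,0.2,3.5],[0,0,0],100],
  [[0.1,0.2,5.5],[0,0,0],85],
  [[0.1,0.2,6.4],[0,0,0],74],
  [[0.1,0.2,6.4],[0,0,0],66],
  [[0.1,0.2,6.4],[0,0,0],66],
  [[0.1,0.2,6.4],[0,0,0],66],
  [[0.1,0.2,6.4],[0,0,0],66],
])

```text
clock: 6.28
position: [0.4711, -0.1926, 0.0099]
tool_rot: [3.141, -0.001, -0.04]
force: [-0.9, 0.6, -0.5]
grip_width: 0.0566
finger_force: 1.7
```

Call:
move_arm([
  [[0,0,0],[0,0,0],60],
  [[0,0,0],[0,0,0],60],
  [[0,0,0],[0,0,0],60],
  [[0,0,0],[0,0,0],60],
])

```text
clock: 6.62
position: [0.4707, -0.1927, 0.009]
tool_rot: [3.142, -0.0, -0.04]
force: [0.3, -0.1, -0.9]
grip_width: 0.0513
finger_force: 2.4
```

Call:
move_arm([
  [[0,0,0],[0,0,0],56],
  [[0,0,0],[0,0,0],56],
  [[0,0,0],[0,0,0],56],
  [[0,0,0],[0,0,0],56],
])

```text
clock: 6.95
position: [0.4705, -0.1926, 0.0088]
tool_rot: [-3.142, 0.0, -0.04]
force: [-0.3, -0.7, -0.1]
grip_width: 0.0471
finger_force: 2.8
```

Call:
move_arm([
  [[0,0,0],[0,0,0],60],
  [[0,0,0],[0,0,0],60],
  [[0,0,0],[0,0,0],60],
])

```text
clock: 7.2
position: [0.4705, -0.1925, 0.0088]
tool_rot: [-3.141, 0.0, -0.04]
force: [0.9, 0.8, 0.1]
grip_width: 0.0511
finger_force: 2.3
```

Call:
move_arm([
  [[0,0,0],[0,0,0],80],
  [[0,0,0],[0,0,0],100],
  [[0,0,0],[0,0,0],100],
  [[0,0,-3],[0,0,0],100],
  [[0,0,-6.4],[0,0,0],100],
  [[-3.9,-43.3,-6.4],[0,0,-0.2],100],
  [[-3.9,-43.3,-6.4],[0,0,-0.2],100],
  [[-3.9,-43.3,-6.4],[0,0,-0.2],100],
  [[-3.9,-43.3,-6.4],[0,0,-0.2],100],
  [[-3.9,-43.3,-6.4],[0,0,-0.2],100],
  [[-3.9,-43.3,-6.4],[0,0,-0.2],100],
  [[-3.9,-43.3,-6.4],[0,0,-0.2],100],
  [[-3.9,-43.3,-6.4],[0,0,-0.2],100],
  [[-3.9,-43.3,-6.4],[0,0,-0.2],100],
  [[-3.9,-43.3,-6.4],[0,0,-0.2],100],
  [[-3.9,-43.3,-6.4],[0,0,-0.2],100],
  [[-3.9,-43.3,-6.4],[0,0,-0.2],100],
  [[-3.9,-43.3,-6.4],[0,0,-0.2],100],
  [[-3.9,-43.3,-6.4],[0,0,-0.2],100],
  [[-3.9,-43.3,-6.4],[0,0,-0.2],100],
])

```text
clock: 8.87
position: [0.4492, 0.2403, 0.0728]
tool_rot: [3.141, 0.0, 0.158]
force: [-0.1, -1.2, 0.3]
grip_width: 0.0852
finger_force: 0.0
```

Call:
move_arm([
  [[0,0,0],[0,0,0],100],
  [[0,0,0],[0,0,0],100],
])

```text
clock: 9.03
position: [0.4492, 0.2407, 0.0729]
tool_rot: [3.141, -0.0, 0.158]
force: [0.3, 0.4, 0.0]
grip_width: 0.0859
finger_force: 0.0
```

```bash
python3 - <<'E'
from h import *
T=tool_pose(); C=cam("wrist",T)
p,d=bot.grab_frame("wrist"); cv2.imwrite("pics/w4.png",p[...,::-1])
B=clamps(p,C); print(np.round(T[:3,3],4),bot.observe()['tool_rot'])
for b in B: print(b['mu'],b['ax'],b['n'])
h=sorted(B,key=lambda b:-b['n'])[:2]
print(totool(np.r_[(h[0]['mu']+h[1]['mu'])/2,0.009],T))
E
```

```text
[0.4492 0.2407 0.0729] [ 3.14149882e+00 -5.63624536e-05  1.58569289e-01]
[0.52478262 0.25709231] [ 0.08872709 -0.99605597] 1522
[0.53076863 0.04703965] [0.16940358 0.98554677] 370
[0.44540199 0.26254452] [ 0.99608007 -0.08845612] 2100
[0.45135453 0.22229935] [0.92766511 0.37341324] 2097
[0.45379125 0.05877318] [ 0.96779292 -0.25174763] 1596
[0.44836505 0.01952003] [0.94272645 0.33356684] 1461
[[-0.05876964 -0.18227124  6.3877976 ]]
```

Call:
move_arm([
  [[0,-0.2,3.5],[0,0,0],100],
  [[0,-0.2,5.5],[0,0,0],85],
  [[0,-0.2,6.4],[0,0,0],74],
  [[0,-0.2,6.4],[0,0,0],66],
  [[0,-0.2,6.4],[0,0,0],66],
  [[0,-0.2,6.4],[0,0,0],66],
  [[0,-0.2,6.4],[0,0,0],66],
])

```text
clock: 9.67
position: [0.4492, 0.2437, 0.0099]
tool_rot: [-3.141, -0.001, 0.159]
force: [-0.4, -0.4, -0.7]
grip_width: 0.0562
finger_force: 1.8
```

Call:
move_arm([
  [[0,0,0],[0,0,0],60],
  [[0,0,0],[0,0,0],60],
  [[0,0,0],[0,0,0],60],
  [[0,0,0],[0,0,0],60],
])

```text
clock: 10.0
position: [0.4488, 0.2437, 0.0091]
tool_rot: [-3.141, -0.001, 0.16]
force: [0.3, 0.6, -1.0]
grip_width: 0.051
finger_force: 2.3
```

Call:
move_arm([
  [[0,0,0],[0,0,0],56],
  [[0,0,0],[0,0,0],56],
  [[0,0,0],[0,0,0],56],
  [[0,0,0],[0,0,0],56],
])

```text
clock: 10.33
position: [0.4486, 0.2436, 0.0088]
tool_rot: [-3.142, 0.0, 0.16]
force: [0.3, 0.1, -0.7]
grip_width: 0.0476
finger_force: 2.8
```

Call:
move_arm([
  [[0,0,0],[0,0,0],60],
  [[0,0,0],[0,0,0],60],
  [[0,0,0],[0,0,0],60],
])

```text
clock: 10.58
position: [0.4487, 0.2436, 0.0088]
tool_rot: [-3.142, -0.0, 0.16]
force: [0.3, 0.1, -1.2]
grip_width: 0.0515
finger_force: 2.2
```

Call:
move_arm([
  [[0,0,0],[0,0,0],80],
  [[0,0,0],[0,0,0],95],
  [[0,0,0],[0,0,0],95],
  [[0,0,0],[0,0,0],95],
  [[0,0,0],[0,0,0],75],
  [[0,0,0],[0,0,0],65],
  [[0,0,0],[0,0,0],55],
  [[0,0,0],[0,0,0],52],
  [[0,0,0],[0,0,0],52],
], squeeze=20)

```text
clock: 11.33
position: [0.4489, 0.244, 0.0094]
tool_rot: [-3.141, -0.001, 0.16]
force: [-2.7, -0.5, 16.1]
grip_width: 0.045
finger_force: 18.3
```

Call:
move_arm([
  [[0.7,0.1,0],[0,0,0.01],52],
  [[2,0.35,0],[0,0,0.02],52],
  [[3.5,0.6,0],[0,0,0.04],52],
  [[5,0.9,0],[0,0,0.055],52],
  [[6.5,1.2,0],[0,0,0.07],52],
  [[8,1.45,0],[0,0,0.085],52],
  [[9.5,1.75,0],[0,0,0.1],52],
  [[11,2,0],[0,0,0.115],52],
  [[12.5,2.3,0],[0,0,0.13],52],
  [[14,2.55,0],[0,0,0.15],52],
  [[15.5,2.85,0],[0,0,0.165],52],
  [[16.5,3,0],[0,0,0.175],52],
  [[17.1,3.1,0],[0,0,0.18],52],
  [[17.1,3.1,0],[0,0,0.18],52],
  [[17.1,3.1,0],[0,0,0.18],52],
])

```text
clock: 12.58
position: [0.6231, 0.2405, 0.0092]
tool_rot: [-3.141, -0.001, -0.021]
force: [3.5, 0.5, 5.4]
grip_width: 0.0448
finger_force: 15.3
```

Call:
move_arm([
  [[0,0,0],[0,0,0],58],
  [[0,0,0],[0,0,0],66],
  [[0,0,0],[0,0,0],80],
  [[0,0,0],[0,0,0],100],
  [[0,0,0],[0,0,0],100],
  [[0,0,-3],[0,0,0],100],
  [[0,0,-7],[0,0,0],100],
  [[0,0,-11],[0,0,0],100],
  [[0,0,-11],[0,0,0],100],
])

```text
clock: 13.33
position: [0.6254, 0.2416, 0.1265]
tool_rot: [-3.138, -0.008, -0.021]
force: [1.3, -0.3, 0.4]
grip_width: 0.0853
finger_force: 0.0
```

```bash
python3 - <<'E'
from h import *
T=tool_pose(); C=cam("wrist",T)
p,d=bot.grab_frame("wrist"); cv2.imwrite("pics/w5.png",p[...,::-1])
print(np.round(T[:3,3],4),bot.observe()['tool_rot'])
print(totool([0.471,-0.1917,0.073],T))
n=np.array([np.cos(-.0216),np.sin(-.0216)])
for b in clamps(p,C): print(np.round(b['mu'],4),b['ax'],b['n'],'matx',b['mu']@n-.512)
E
```

```text
[0.6254 0.2416 0.1265] [-3.13888111 -0.00591995 -0.02052079]
[[-14.58734545  43.66040527   5.04968137]]
[0.6972 0.2446] [ 0.07264846 -0.99735761] 492 matx 0.179775466905017
[0.6209 0.2606] [ 0.97104436 -0.23889924] 1243 matx 0.10307979166552406
[0.6205 0.2202] [0.97447144 0.22451151] 1231 matx 0.10358882918451484
[0.5289 0.0295] [0.30084492 0.95367307] 828 matx 0.016164658661897202
```

View pics/w5.png

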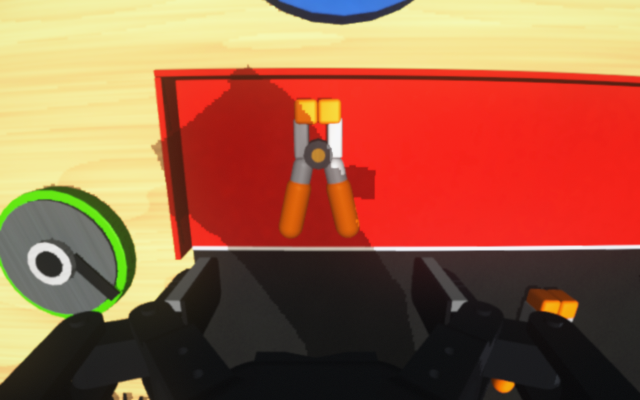

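Call:
move_arm([
  [[-14.6,43.7,0],[0,0,0.015],100],
  [[-14.6,43.7,0],[0,0,0.015],100],
  [[-14.6,43.7,0],[0,0,0.015],100],
  [[-14.6,43.7,0],[0,0,0.015],100],
  [[-14.6,43.7,0],[0,0,0.015],100],
  [[-14.6,43.7,0],[0,0,0.015],100],
  [[-14.6,43.7,0],[0,0,0.015],100],
  [[-14.6,43.7,0],[0,0,0.015],100],
  [[-14.6,43.7,0],[0,0,0.015],100],
  [[-14.6,43.7,0],[0,0,0.015],100],
  [[-14.6,43.7,0],[0,0,0.015],100],
  [[-14.6,43.7,0],[0,0,0.015],100],
  [[-14.6,43.7,5],[0,0,0.015],100],
  [[-14.6,43.7,5],[0,0,0.015],100],
  [[-14.6,43.7,5],[0,0,0.015],100],
  [[-14.6,43.7,5],[0,0,0.015],100],
  [[-14.6,43.7,5],[0,0,0.015],100],
])

```text
clock: 14.8
position: [0.4682, -0.1933, 0.0698]
tool_rot: [3.141, -0.001, -0.034]
force: [0.1, -0.5, 0.2]
grip_width: 0.0852
finger_force: 0.0
```

```bash
python3 - <<'E'
from h import *
T=tool_pose(); C=cam("wrist",T)
p,d=bot.grab_frame("wrist")
B=clamps(p,C); print(np.round(T[:3,3],4),bot.observe()['tool_rot'])
for b in B: print(b['mu'],b['ax'],b['n'])
h=sorted(B,key=lambda b:-b['n'])[:2]
print(totool(np.r_[(h[0]['mu']+h[1]['mu'])/2,0.009],T))
E
```

```text
[ 0.4682 -0.1933  0.0698] [ 3.14124778e+00 -1.23579019e-03 -3.43589582e-02]
[ 0.54808926 -0.19329393] [ 0.04519035 -0.99897839] 1180
[ 0.54410318 -0.08344984] [0.02269028 0.99974254] 949
[ 0.4719028 -0.1720825] [ 0.95592168 -0.29362176] 2189
[ 0.47089861 -0.21232847] [0.98785391 0.15538549] 1982
[0.44969018 0.01332403] [ 0.9984293  -0.05602612] 1448
[[ 0.30835406 -0.12182096  6.08343774]]
```

Call:
move_arm([
  [[0.3,-0.1,3.5],[0,0,0],100],
  [[0.3,-0.1,5.5],[0,0,0],90],
  [[0.3,-0.1,6],[0,0,0],80],
  [[0.3,-0.1,6],[0,0,0],70],
  [[0.3,-0.1,6],[0,0,0],60],
  [[0.3,-0.1,6],[0,0,0],52],
  [[0.3,-0.1,6],[0,0,0],52],
  [[0.3,-0.1,6],[0,0,0],52],
], squeeze=20)

```text
clock: 15.52
position: [0.4712, -0.1931, 0.0108]
tool_rot: [3.141, -0.002, -0.035]
force: [-2.9, 1.2, 5.8]
grip_width: 0.0445
finger_force: 16.8
```

Call:
move_arm([
  [[0.7,0,0],[0,0,0],52],
  [[2,0,0],[0,0,0],52],
  [[3.5,0,0],[0,0,0],52],
  [[5,-0.1,0],[0,0,0],52],
  [[6.5,-0.1,0],[0,0,0],52],
  [[8,-0.1,0],[0,0,0],52],
  [[9.5,-0.1,0],[0,0,0],52],
  [[11,-0.2,0],[0,0,0],52],
  [[12.5,-0.2,0],[0,0,0],52],
  [[13.5,-0.2,0],[0,0,0],52],
  [[14.1,-0.2,0],[0,0,0],52],
  [[14.1,-0.2,0],[0,0,0],52],
  [[14.1,-0.2,0],[0,0,0],52],
])

```text
clock: 16.6
position: [0.6133, -0.196, 0.0108]
tool_rot: [3.141, -0.004, -0.035]
force: [4.8, 0.3, 5.2]
grip_width: 0.0449
finger_force: 16.0
```

Release, then retreat up and back to where all parts can be seen.

Call:
move_arm([
  [[0,0,0],[0,0,0],58],
  [[0,0,0],[0,0,0],66],
  [[0,0,0],[0,0,0],80],
  [[0,0,0],[0,0,0],100],
  [[0,0,0],[0,0,0],100],
  [[0,0,-3],[0,0,0],100],
  [[0,0,-7],[0,0,0],100],
  [[0,0,-11],[0,0,0],100],
  [[-2,-4,-14],[0,0,0],100],
  [[-5,-8,-17],[0,0,0],100],
  [[-7,-12,-20],[0,0,0],100],
  [[-8,-16,-22],[0,0,0],100],
  [[-8,-19,-24],[0,0,0],100],
  [[-8,-21,-25],[0,0,0],100],
  [[-8,-21,-25],[0,0,0],100],
  [[-8,-21,-25],[0,0,0],100],
  [[-8,-21,-25],[0,0,0],100],
])

```text
clock: 18.02
position: [0.5391, 0.0175, 0.2593]
tool_rot: [3.141, -0.001, -0.034]
force: [-0.7, -0.4, -0.1]
grip_width: 0.0854
finger_force: 0.0
```

```bash
python3 - <<'E'
from h import *
T=tool_pose(); C=cam("wrist",T)
p,d=bot.grab_frame("wrist"); cv2.imwrite("pics/w6.png",p[...,::-1])
n=np.array([np.cos(-.0216),np.sin(-.0216)])
for b in clamps(p,C): print(np.round(b['mu'],4),b['ax'],b['len'],b['n'],'matx',b['mu']@n-.512)
E
```

```text
[ 0.6908 -0.2013] [0.03405362 0.99942001] 0.043585255557927347 306 matx 0.18303228847723552
[0.6997 0.2414] [0.00396201 0.99999215] 0.044170230737230365 310 matx 0.1823165434666164
[ 0.6135 -0.1746] [ 0.96944551 -0.24530677] 0.04837317774126226 423 matx 0.10513704418985315
[ 0.6107 -0.2147] [0.9746941  0.22354286] 0.047968385586711675 438 matx 0.10316378592995379
[0.6211 0.2193] [0.9785788  0.20587263] 0.04905502589417883 422 matx 0.10422513472208916
[0.6205 0.2594] [ 0.95459141 -0.29791819] 0.04807562182503693 415 matx 0.10279354792153039
[0.528  0.0333] [ 0.02855864 -0.99959212] 0.03600013439476725 415 matx 0.015136501046651762
[0.4517 0.0576] [ 0.95050565 -0.31070727] 0.04908625302234803 556 matx -0.06163805700073283
[0.4475 0.0173] [0.98891482 0.14848396] 0.0493132745412529 432 matx -0.06493965919780892
```

View pics/w6.png

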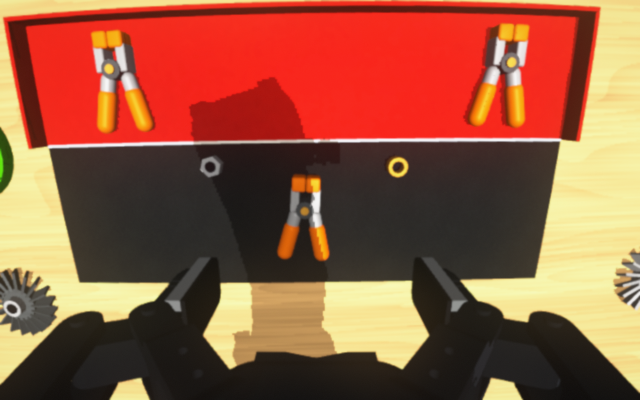

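Picture w6 shows the left clamp (115,80) and the right clamp (505,75) wholly inside the red channel. The middle clamp (304,215), the nut (210,167) and the bush (398,167) are where they were.

```bash
python3 -c "
from workcell import bot
print(bot.job_done())"
```

```text
the job is handed in; nothing more can be done
None
```

I squeezed and released all three clamps: the left and right ones were weak (about 2.8 N fully squeezed) and now lie wholly in the red channel, the middle one was sound (about 17 N) and stays where it lay, the nut and bush are undisturbed, and I handed the job in at about 18 s.

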